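Reset the tripped breaker under the splash cover

TASK

One of the breakers of the grey socket box on the work table has tripped. Press the front edge of the box's splash cover down and let go so that it pops open, push the one breaker button that stands out fully in so that it stays in, then press the cover down again until it latches shut and stays shut by itself. Do all of it by pressing and pushing with the fingers: grip and lift nothing, and leave the loose things around the box where they stand.

Things in the scene. Friction and masses are not known exactly. Their poses are not given: they have to be found in the camera images.
- socket_box: Fixed grey bench socket box, 200 x 270 mm, deck 60 mm high, on a steel foot plate. Origin: centre of its underside; x to its back (away from the robot), y to its left. Right half: the rectangular splash cover over a well with three breakers. Left half: a round black-capped outlet (plays no part; stays shut).
- cover_edge (a point): Press point of the splash cover: mid width, on its top face, 19 mm in from its free front edge (four low ribs there); moves with the cover. Cover: flat grey lid 160 mm wide, 154 mm from hinge line to free edge, 6 mm thick, its skirt reaching 15 mm below the top face. Shut, it is level and its top face is 85 mm above the table. Axes: x to the hinge, y along the hinge, z out of the top face.
- cover_hinge (a point): Fixed point on the cover's hinge line, at mid width, 81 mm above the table, at the back of the cover. Axes of the box: x from the cover's free edge to the hinge and on to the back, y along the hinge line, z up. The cover's top (outer) face lies 4 mm outside this line. Fully open, the cover with its skirt reaches up to 42 mm in front of this line and 235 mm above the table.
- cover (a joint): Cover angle (rad): 0 latched, 1.40 fully open (nearly upright), -0.034 at its stop, 5 mm below latched at the front. Push-push latch. Latched: press the front edge to the stop (about 2 N) and let go; a spring swings it open in 1 s. Open: push it over by its outer face or free edge (1 to 4 N), press to the stop, let go; it stays latched. A press short of the stop may change nothing.
- button_a_top (a point): Centre of the top of the tripped breaker's button; moves with it. In the well three alike black breakers stand in a row along the hinge direction, 38 mm apart, 98 mm in front of the hinge line, each with a round white button 14 mm across. The tripped one may be any of them: its button stands 10 mm proud of its steel ring (top 67 mm above the table), the other two 3 mm.
- button_a (a joint): Travel of the tripped breaker's button (m): about 0 standing out, 0.007 fully in. About 3 N pushes it down; it stays where it is pushed. Near it: the black latch block at the front of the well, mid width, 67 mm high, begins 24 mm in front of the line of buttons; the well's rim is 73 mm high. Behind the breakers only a low terminal strip.
- mug_a: Bystander, loose: white mug, 83 mm wide, 86 mm tall. Origin: centre of its foot (handle included in the 110 mm length); z up. To be left alone.
- salt_shaker: Bystander, loose: small glass salt shaker, 44 mm wide, 90 mm tall. Origin: centre of its foot; z up. To be left alone.
- tea_glass_a: Bystander, loose: waisted clear tea glass, 61 mm wide, 88 mm tall. Origin: centre of its foot; z up. To be left alone.
- milk_tin: Bystander, loose: short round food tin, 75 mm wide, 58 mm tall. Origin: centre of its foot; z up. To be left alone.
- glass_jar: Bystander, loose: square glass jar of salt, 72 mm wide, 94 mm tall. Origin: centre of its foot; z up. To be left alone.

How it is judged:
By the outcome, as a careful person would: the job done as asked, in the order asked, and still so for the second after the job is handed in, with the robot touching nothing.
It also fails if it takes over 56 s, if anything falls off the work surface, if the arm or the gripper's body presses on something with over 40 N, if the wrist force passes 120 N, or if a joint passes its speed limit or range.

ROBOT

A 6-joint arm with a two-finger parallel gripper is mounted at the origin on a cart in front of the work surface, level with it; the furniture and walls round the work are solid. World frame = base frame: x ahead of the robot, y to its left, z up, the work surface at z = 0. Lengths are in m, angles in rad, forces in N, time in s.
With the tool pointing down it reaches from about 0.3 to 0.775 m from the base axis. Payload 14.6 kg.
Tool frame: the origin (TCP) lies midway between the tips of the shut fingers; the grasp point (between the pads) lies 19 mm behind it (ctrl.pinch_z is the distance from the TCP to the grasp point, in m); z points along the fingers, y is the line along which they close (so a half turn about z gives the same grasp; the last joint's range is limited). The gripper opens to 94 mm and grips with 3 to 60 N. Pads are 16 mm wide; open, the fingers measure 119 mm over their backs; the gripper's body (75 mm by 177 mm) begins 78 mm behind the grasp point.
Start: joints at [-1.295, 0.3, 1.521, -0, 1.321, -0.067], TCP at [0.185, -0.518, 0.205] pointing down, gripper open.
Joint ranges: [-3.03, 3.03], [-0.79, 2.21], [0.23, 2.52], [-1.04, 4.18], [0, 3.07], [-2.55, 2.55]. Speed limits (rad/s): [2.22, 2.22, 2.57, 3.14, 3.14, 3.14].

INTERFACE

Orientations are given as [roll, pitch, yaw] about the fixed x, y, z axes, in that order (R = Rz(yaw) Ry(pitch) Rx(roll)).
In Python, from station import ctrl gives the robot as it stands.
- The arm moves only by the tool jog_arm, never from a script. Its argument "motion" is a list of rows, each a list of 7 numbers: the shift along the tool's x, y, z in m, then the turn, a rotation vector about the tool's x, y, z in rad, then the opening, from -1 (shut) to 1 (fully open). In form: [[tx, ty, tz, rx, ry, rz, gripper], ...]. A call has 1 to 5 rows; each row shifts and turns the commanded pose from where the row before left it, along the tool's axes as they then stand; what a row does not reach is not made up. A row lasts 1/10 s, in which the tool goes at most 50 mm and 8.59 degrees, less where a joint would pass 70% of its speed; a pose out of reach is approached as far as the arm can. A call is refused whole if a number of a shift passes 0.05 or a number of a turn 0.15, either way. A call with a gripper value outside its range is refused whole. The fingers move at their own pace and stop on an object; "squeeze" is the grip in N (left out, the last holds). Time passes only in rows, so rows that do not move let the fingers close. It gives the time, the measured TCP pose, the force, the opening and the grip force at its end, in the units of the state.
- ctrl.get_obs(): the state, without advancing time (a new reading comes with each control period).
- ctrl.camera(name): name is "scene" or "top" or "wrist"; returns the picture (480x640x3 uint8, red, green, blue); there is no depth.
- ctrl.camera_model(name): a dict with "intrinsics" (3x3 intrinsics, pixels), "rvec" (rotation vector, rad) and "tvec" (3), from world to camera coordinates, as OpenCV has them. Camera axes: x right, y down, z forward; pixel columns grow to the right and rows downward; lengths in m; the calibration is good to about 2 mm. The wrist camera is an equidistant fisheye: a pixel r from the principal point sees the ray r / f radians off the axis. A picture is of the moment at which its call begins: read the wrist's pose just before it. camera_model takes no time and is no camera call; for the wrist camera it gives the pose at the moment of the call.
- ctrl.hand_in(): hands the job in; it is judged then, once.
The state is a dict: "time_s": time; "qpos": joint angles; "joint_vel": joint speeds; "tau": joint torques, N m; "ee_pos": TCP position; "eef_rot": TCP orientation; "force": force on the tool from outside, world axes, zero at the start; "moment": the same for the moment, N m; "grip_width": finger opening in m; "grip_force": force on a finger pad.
Only numpy, scipy, OpenCV 4.12 (cv2) and the standard library are available. Lean on these libraries where they do the work, as an engineer would, in place of code of your own. Each camera call takes 0.05 s, during which the arm holds its last target. There are 200 camera calls.

## Working session

There is one attempt and no reset: what is moved stays moved. The work goes in short steps, Python scripts to look and compute and a tool call to move; the robot and the scene stay as the last step left them, time stands still between calls to the robot, and variables do not carry over. Pictures are saved under pics/ and viewed, at most 10 in all, crops included, and the job is handed in when it is done.

Besides the shell and the picture viewer there is one more tool, called after ">>>" as name(argument=value, ...), one argument or row to a line, values as JSON. jog_arm: Moves the arm, as the interface text tells. Its arguments: {"type":"object","properties":{"motion":{"type":"array"},"squeeze":{"type":"number"}},"required":["motion"]}

```bash
mkdir -p pics; ls
python3 - <<'E'
from station import ctrl
import cv2
for n in("scene","top"):
    cv2.imwrite(f"pics/{n}0.png",ctrl.camera(n)[:,:,::-1])
    print(n,ctrl.camera_model(n))
print(ctrl.get_obs())
E
```

```text
pics
scene {'intrinsics': array([[455.70297685,   0.        , 316.75577373],
       [  0.        , 455.70297685, 234.04896455],
       [  0.        ,   0.        ,   1.        ]]), 'rvec': array([ 0.71604205, -2.569035  ,  1.17604745]), 'tvec': array([0.44403634, 0.25372488, 0.89966695])}
top {'intrinsics': array([[570.65281772,   0.        , 320.85521573],
       [  0.        , 570.65281772, 233.87986274],
       [  0.        ,   0.        ,   1.        ]]), 'rvec': array([ 2.22847475, -2.18139386,  0.08179731]), 'tvec': array([-0.02425386,  0.50462057,  1.51099349])}
{'time_s': 0.1, 'qpos': array([-1.29458632e+00,  3.00441623e-01,  1.52152097e+00, -2.51378571e-05,
        1.32070105e+00, -6.65907920e-02]), 'joint_vel': array([-6.97950021e-04, -8.19624057e-04,  6.25469361e-04, -9.96251553e-05,
        1.33794341e-04, -1.18770466e-03]), 'tau': array([ 5.12669612e-04, -5.32643187e+01, -3.53284550e+01,  7.08756829e-02,
        2.34775501e-02, -4.04637638e-05]), 'ee_pos': array([ 0.18480013, -0.5177712 ,  0.20492793]), 'eef_rot': array([-3.14052242e+00, -4.69699385e-05,  3.42807004e-01]), 'force': array([-0.6328771 , -0.30375693,  0.36565913]), 'moment': array([ 0.01883884, -0.01380892, -0.00383457]), 'grip_force': 0.0, 'grip_width': 0.0942168365543824}
```

View pics/top0.png

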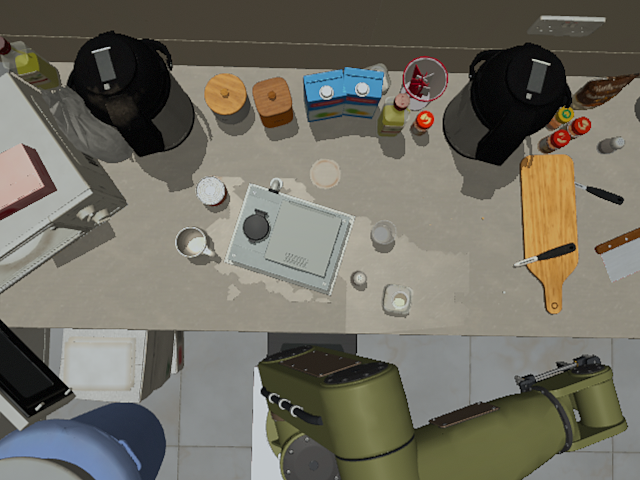

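View pics/scene0.png

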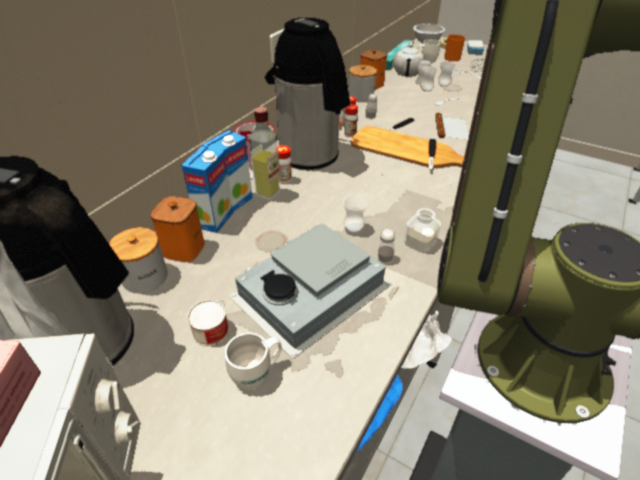

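The top view shows the box around (292,238), its cover at roughly (267–348, 195–278), and the ribs near (296,259). The shaker (358,278), glass (382,235), jar (397,299), mug (193,243) and tin (211,192) stand around it.

Run:
```python
import cv2
i=cv2.imread("pics/top0.png")[175:295,220:380]
cv2.imwrite("pics/c1.png",cv2.resize(i,None,fx=5,fy=5,interpolation=cv2.INTER_CUBIC))
```

```text
(no output)
```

View pics/c1.png

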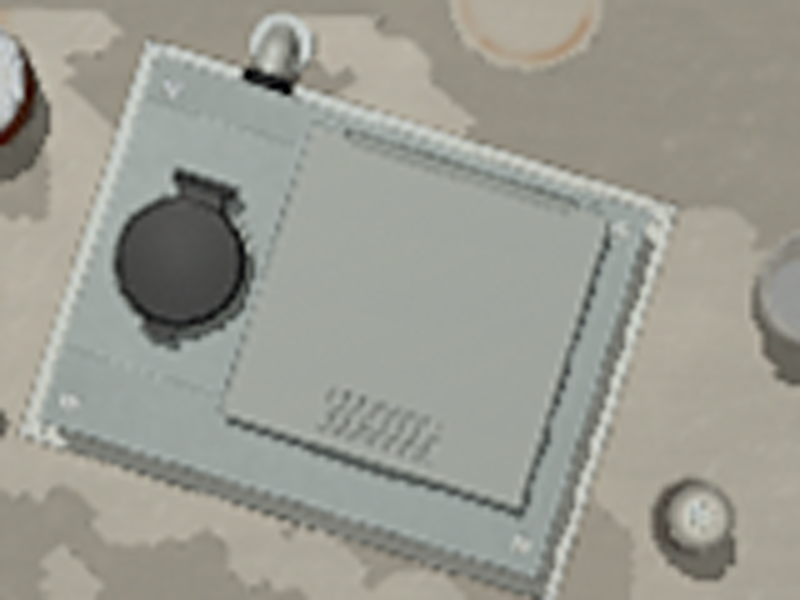

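The crop shows the cover corners, front-left (228,416), front-right (522,511), back-right (607,222) and back-left (312,126), with the ribs around (380,425).

```bash
cat > h.py <<'E'
import numpy as np, cv2
from station import ctrl
from scipy.spatial.transform import Rotation as R
def ray(name,uv,z):
    m=ctrl.camera_model(name);r=R.from_rotvec(m["rvec"]).as_matrix();c=-r.T@m["tvec"]
    d=r.T@np.linalg.inv(m["intrinsics"])@[uv[0],uv[1],1]
    return c+d*(z-c[2])/d[2]
E
python3 - <<'E'
from h import *
np.set_printoptions(precision=4,suppress=True)
P=[ray("top",((u+.5)/5-.5+220,(v+.5)/5-.5+175),.085) for u,v in[(228,416),(522,511),(607,222),(312,126)]]
for p in P: print(p)
fl,fr,br,bl=P
print([np.linalg.norm(a-b) for a,b in((fl,fr),(br,bl),(fl,bl),(fr,br))])
x=(bl+br-fl-fr);y=(fl+bl-fr-br);print("yaws",np.arctan2(x[1],x[0]),np.arctan2(-y[0],y[1]))
yaw=(np.arctan2(x[1],x[0])+np.arctan2(-y[0],y[1]))/2
X=np.array([np.cos(yaw),np.sin(yaw),0]);c=sum(P)/4
print("yaw",yaw,"centre",c,"front",(fl+fr)/2,"edge",c-X*(.077-.019),"hinge",c+X*.077,"btn",c+X*(.077-.098))
for n,uv,z in(("mug",(193,243),.08),("shaker",(359,278),.09),("glass",(382,234),.085),("jar",(397,299),.09),("tin",(211,192),.058)): print(n,ray("top",uv,z))
E
```

```text
[0.4374 0.1278 0.085 ]
[ 0.3924 -0.0222  0.085 ]
[ 0.5404 -0.0626  0.085 ]
[0.5861 0.0889 0.085 ]
[np.float64(0.15666972967992046), np.float64(0.15824946865610975), np.float64(0.1536539008316455), np.float64(0.15335727713999336)]
yaws -0.2612541722448044 -0.2921778932832631
yaw -0.2767160327640338 centre [0.4891 0.033  0.085 ] front [0.4149 0.0528 0.085 ] edge [0.4333 0.0488 0.085 ] hinge [0.5631 0.012  0.085 ] btn [0.4689 0.0387 0.085 ]
mug [0.4712 0.3122 0.08  ]
shaker [ 0.3913 -0.1107  0.09  ]
glass [ 0.5044 -0.168   0.085 ]
jar [ 0.3403 -0.2079  0.09  ]
tin [0.6051 0.2745 0.058 ]
```

>>> jog_arm(
  motion=[
    [0,0,0,0,0,0.124,-1],
    [0,0,0,0,0,0.124,-1],
    [0,0,0,0,0,0.124,-1],
    [0,0,0,0,0,0.124,-1],
    [0,0,0,0,0,0.124,-1],
  ],
)

```text
time_s: 0.6
ee_pos: [0.1848, -0.5178, 0.2051]
eef_rot: [-3.141, 0.0, -0.282]
force: [0.2, 0.8, 0.5]
grip_width: 0.0575
grip_force: 0.0
```

>>> jog_arm(
  motion=[
    [0.0056,-0.041,0,0,0,0,-1],
    [0.0056,-0.041,0,0,0,0,-1],
    [0.0056,-0.041,0,0,0,0,-1],
    [0.0056,-0.041,0,0,0,0,-1],
    [0.0056,-0.041,0,0,0,0,-1],
  ],
)

```text
time_s: 1.1
ee_pos: [0.2681, -0.3268, 0.2052]
eef_rot: [-3.141, 0.0, -0.278]
force: [0.5, -0.2, -0.6]
grip_width: 0.0174
grip_force: 0.0
```

>>> jog_arm(
  motion=[
    [0.0056,-0.041,0,0,0,0,-1],
    [0.0056,-0.041,0,0,0,0,-1],
    [0.0056,-0.041,0,0,0,0,-1],
    [0.0056,-0.041,0,0,0,0,-1],
    [0.0056,-0.041,0,0,0,0,-1],
  ],
)

```text
time_s: 1.6
ee_pos: [0.3512, -0.1373, 0.2054]
eef_rot: [-3.142, -0.0, -0.277]
force: [1.3, -0.2, -0.4]
grip_width: 0.0003
grip_force: 0.0
```

>>> jog_arm(
  motion=[
    [0.0056,-0.041,0,0,0,0,-1],
    [0.0056,-0.041,0,0,0,0,-1],
    [0.0056,-0.041,0,0,0,0,-1],
    [0.0056,-0.041,0,0,0,0,-1],
    [0.0056,-0.041,0,0,0,0,-1],
  ],
)

```text
time_s: 2.1
ee_pos: [0.4342, 0.0524, 0.2054]
eef_rot: [3.142, 0.0, -0.277]
force: [-0.1, -0.9, 0.8]
grip_width: 0.0006
grip_force: 0.0
```

>>> jog_arm(
  motion=[
    [0,0.0036,0.028,0,0,0,-1],
    [0,0,0.028,0,0,0,-1],
    [0,0,0.028,0,0,0,-1],
    [0,0,0.022,0,0,0,-1],
    [0,0,0.006,0,0,0,-1],
  ],
)

```text
time_s: 2.6
ee_pos: [0.4318, 0.0471, 0.0914]
eef_rot: [3.14, 0.004, -0.277]
force: [-0.3, 0.5, 0.3]
grip_width: 0.0003
grip_force: 0.0
```

>>> jog_arm(
  motion=[
    [0,0,0.002,0,0,0,-1],
    [0,0,0.002,0,0,0,-1],
    [0,0,0.002,0,0,0,-1],
    [0,0,0.002,0,0,0,-1],
    [0,0,0,0,0,0,-1],
  ],
)

```text
time_s: 3.1
ee_pos: [0.433, 0.0471, 0.0856]
eef_rot: [-3.141, -0.0, -0.277]
force: [-0.9, 0.2, 0.5]
grip_width: 0.0003
grip_force: 0.0
```

>>> jog_arm(
  motion=[
    [0,0,0.0015,0,0,0,-1],
    [0,0,0.0015,0,0,0,-1],
    [0,0,0.001,0,0,0,-1],
    [0,0,0.001,0,0,0,-1],
    [0,0,0,0,0,0,-1],
  ],
)

```text
time_s: 3.6
ee_pos: [0.4331, 0.0471, 0.0807]
eef_rot: [-3.141, -0.0, -0.277]
force: [-1.8, 0.7, 5.3]
grip_width: 0.0003
grip_force: 2.8
```

>>> jog_arm(
  motion=[
    [0,0,0.001,0,0,0,-1],
    [0,0,0.0005,0,0,0,-1],
    [0,0,0,0,0,0,-1],
  ],
)

```text
time_s: 3.9
ee_pos: [0.4333, 0.0471, 0.0803]
eef_rot: [-3.141, -0.001, -0.277]
force: [-8.4, -0.3, 23.9]
grip_width: 0.0005
grip_force: 12.0
```

>>> jog_arm(
  motion=[
    [-0.01,0,-0.03,0,0,0,-1],
    [-0.035,0,-0.035,0,0,0,-1],
    [-0.04,0,-0.03,0,0,0,-1],
    [-0.02,0,-0.04,0,0,0,-1],
    [0,0,-0.03,0,0,0,-1],
  ],
)

```text
time_s: 4.4
ee_pos: [0.3303, 0.0763, 0.2462]
eef_rot: [-3.141, -0.002, -0.276]
force: [0.3, -0.2, 0.0]
grip_width: 0.0004
grip_force: 0.0
```

>>> jog_arm(
  motion=[
    [0,0,0,0,0,0,-1],
    [0,0,0,0,0,0,-1],
    [0,0,0,0,0,0,-1],
    [0,0,0,0,0,0,-1],
    [0,0,0,0,0,0,-1],
  ],
)

```text
time_s: 4.9
ee_pos: [0.3318, 0.0757, 0.2432]
eef_rot: [3.141, 0.002, -0.277]
force: [-0.2, 0.3, 0.0]
grip_width: 0.0003
grip_force: 0.0
```

Run:
```python
from h import *
print(ctrl.camera_model("wrist"))
a=ctrl.camera("wrist")[:,:,::-1]; b=ctrl.camera("top")[:,:,::-1]; s=ctrl.camera("scene")[:,:,::-1]
b=cv2.resize(b[170:300,220:380],(591,480),interpolation=cv2.INTER_CUBIC)
cv2.imwrite("pics/w2.png",a);cv2.imwrite("pics/t2.png",b);cv2.imwrite("pics/s2.png",s)
```

```text
{'intrinsics': array([[371.64829954,   0.        , 316.76293192],
       [  0.        , 371.64829954, 241.33987861],
       [  0.        ,   0.        ,   1.        ]]), 'rvec': array([-1.77990041,  2.35998175,  0.32905891]), 'tvec': array([0.16454088, 0.24712696, 0.50979988])}
```

View pics/w2.png

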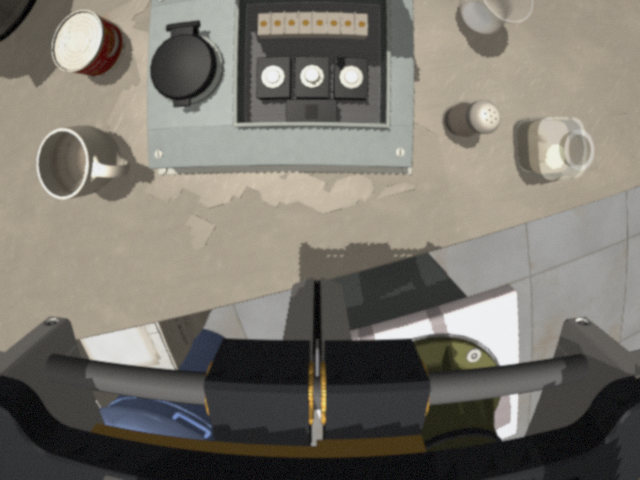

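View pics/s2.png

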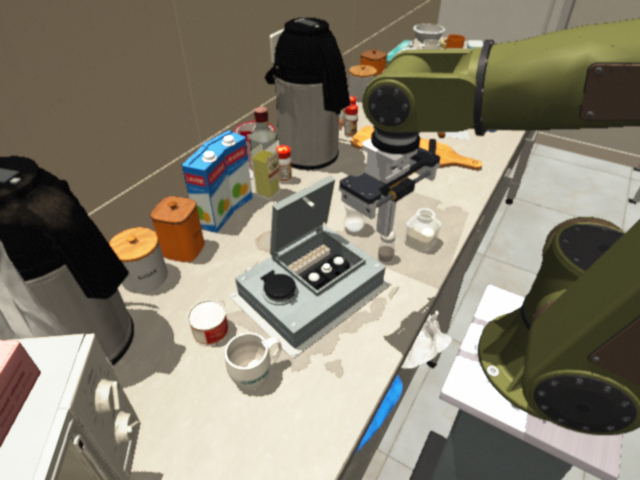

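The cover has opened and three buttons show: wrist picture (272,76), (312,74), (350,76). I'll enlarge to see which one stands out.

Run:
```python
import cv2,numpy as np
w=cv2.imread("pics/w2.png")[50:110,240:390];s=cv2.imread("pics/s2.png")[245:295,285:375]
a=cv2.resize(w,(750,300),interpolation=cv2.INTER_CUBIC);b=cv2.resize(s,(540,300),interpolation=cv2.INTER_CUBIC)
b=np.pad(b,((0,0),(0,210),(0,0)))
cv2.imwrite("pics/c2.png",np.vstack([a,b]))
```

```text
(no output)
```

View pics/c2.png

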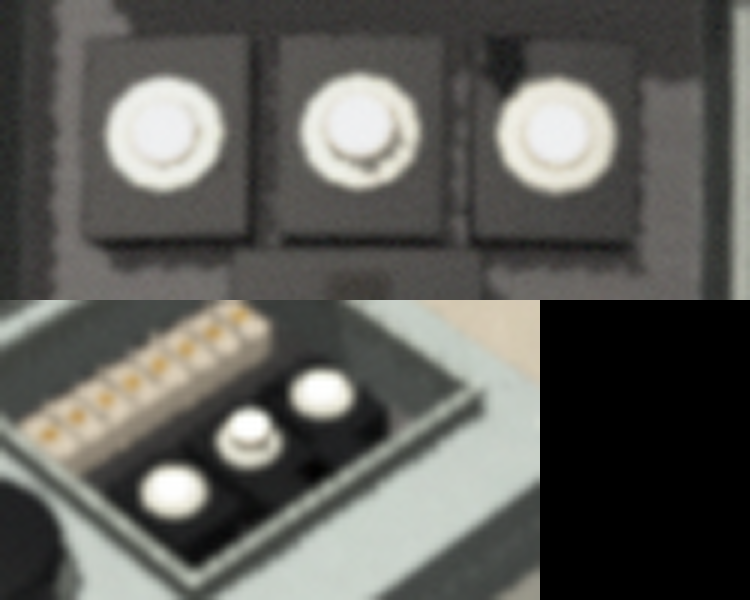

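The middle button stands proud, with its top at wrist pixel (311.9,75) and scene pixel (326.4,265.5).

Run:
```python
from h import *
m=ctrl.camera_model("wrist");K=m["intrinsics"];r=R.from_rotvec(m["rvec"]).as_matrix();c=-r.T@m["tvec"]
def wr(u,v,z):
    p=np.array([(u-K[0,2])/K[0,0],(v-K[1,2])/K[1,1]]);t=np.hypot(*p)
    d=r.T@np.r_[p/t*np.sin(t),np.cos(t)];return c+d*(z-c[2])/d[2]
print("wrist top",wr(311.9,75,.067),"ring",wr(312.2,75.9,.058))
print("scene",ray("scene",(326.4,265.5),.067))
print("wrist L,R",wr(272.6,76,.06),wr(351,76,.06))
o=ctrl.get_obs();print(o["ee_pos"],o["eef_rot"])
```

```text
wrist top [0.46836572 0.04225712 0.067     ] ring [0.46893456 0.04191072 0.058     ]
scene [0.4676044  0.04349634 0.067     ]
wrist L,R [0.47969571 0.0784745  0.06      ] [0.45869837 0.00605028 0.06      ]
[0.33196221 0.07577094 0.24363971] [ 3.14133590e+00  6.13683566e-04 -2.77322646e-01]
```

Run:
```python
from h import *
m=ctrl.camera_model("wrist");r=R.from_rotvec(m["rvec"]).as_matrix();c=-r.T@m["tvec"]
o=ctrl.get_obs();T=R.from_euler("xyz",o["eef_rot"]).as_matrix();print(T.T@(c-o["ee_pos"]),o["qpos"])
```

```text
[ 0.07883671 -0.0006728  -0.17935114] [ 1.16711372e-01 -2.23908173e-01  1.97512295e+00 -1.49739481e-06
  1.39104311e+00  1.96483053e+00]
```

>>> jog_arm(
  motion=[
    [0.035,-0.001,0,0,0,0,-1],
    [0.035,-0.001,0,0,0,0,-1],
    [0.035,-0.001,0,0,0,0,-1],
    [0.035,-0.001,0,0,0,0,-1],
    [0,0,0,0,0.07,0,-1],
  ],
)

```text
time_s: 5.55
ee_pos: [0.4707, 0.0401, 0.2411]
eef_rot: [3.14, -0.065, -0.279]
force: [-0.8, 0.4, 0.3]
grip_width: 0.0004
grip_force: 0.0
```

>>> jog_arm(
  motion=[
    [0,0,0,0,0.07,0,-1],
    [0,0,0,0,0.07,0,-1],
    [0,0,0,0,0.07,0,-1],
    [0,0,0,0,0.07,0,-1],
    [0,0,0,0,0,0,-1],
  ],
)

```text
time_s: 6.05
ee_pos: [0.467, 0.0416, 0.2437]
eef_rot: [3.141, -0.351, -0.276]
force: [0.7, -0.2, -0.4]
grip_width: 0.0007
grip_force: 0.0
```

>>> jog_arm(
  motion=[
    [-0.0094,0,0.0304,0,0,0,-1],
    [-0.0094,0,0.0304,0,0,0,-1],
    [-0.0094,0,0.0304,0,0,0,-1],
    [-0.0094,0,0.0304,0,0,0,-1],
    [-0.0094,0,0.0304,0,0,0,-1],
  ],
)

```text
time_s: 6.55
ee_pos: [0.4756, 0.039, 0.0838]
eef_rot: [3.141, -0.348, -0.278]
force: [-0.4, -0.0, -0.4]
grip_width: 0.0005
grip_force: 0.0
```

>>> jog_arm(
  motion=[
    [0,0,0,0,0,0,-1],
    [-0.0012,0,0.0033,0,0,0,-1],
    [-0.0012,0,0.0033,0,0,0,-1],
    [-0.001,0,0.0028,0,0,0,-1],
    [0,0,0,0,0,0,-1],
  ],
)

```text
time_s: 7.05
ee_pos: [0.4756, 0.0392, 0.0755]
eef_rot: [-3.141, -0.351, -0.277]
force: [1.4, 1.3, -0.5]
grip_width: 0.0004
grip_force: 0.0
```

>>> jog_arm(
  motion=[
    [-0.0007,0,0.0019,0,0,0,-1],
    [-0.0007,0,0.0019,0,0,0,-1],
    [-0.0007,0,0.0019,0,0,0,-1],
    [-0.0007,0,0.0019,0,0,0,-1],
    [0,0,0,0,0,0,-1],
  ],
)

```text
time_s: 7.55
ee_pos: [0.4755, 0.0392, 0.0669]
eef_rot: [-3.142, -0.35, -0.277]
force: [-1.0, -0.6, 0.6]
grip_width: 0.0005
grip_force: 0.7
```

Run:
```python
from h import *
w=ctrl.camera("wrist")[:,:,::-1];s=ctrl.camera("scene")[:,:,::-1]
a=w[:,:];a=cv2.resize(a,(400,300));b=cv2.resize(s[180:310,240:410],(392,300),interpolation=cv2.INTER_CUBIC)
cv2.imwrite("pics/c3.png",np.hstack([a,b]))
```

```text
(no output)
```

View pics/c3.png

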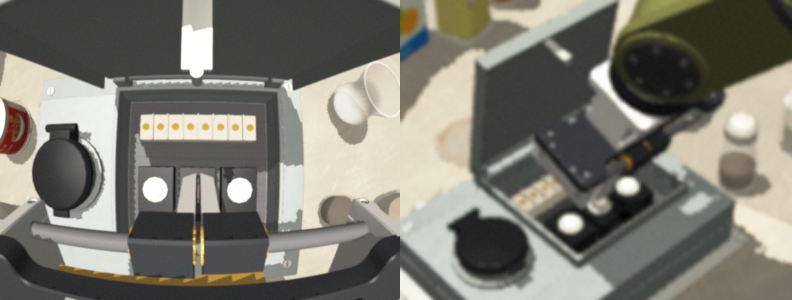

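The fingers stand over the middle button, between its white neighbours, with the hand clear of the cover, so I keep pushing.

>>> jog_arm(
  motion=[
    [-0.0005,0,0.0014,0,0,0,-1],
    [-0.0005,0,0.0014,0,0,0,-1],
    [0,0,0,0,0,0,-1],
  ],
)

```text
time_s: 7.95
ee_pos: [0.4755, 0.0392, 0.0639]
eef_rot: [-3.142, -0.35, -0.277]
force: [-0.5, -0.3, 2.8]
grip_width: 0.0005
grip_force: 0.9
```

>>> jog_arm(
  motion=[
    [-0.0004,0,0.001,0,0,0,-1],
    [0,0,0,0,0,0,-1],
  ],
)

```text
time_s: 8.15
ee_pos: [0.4754, 0.0392, 0.0629]
eef_rot: [-3.142, -0.35, -0.277]
force: [-0.3, 0.1, 2.2]
grip_width: 0.0004
grip_force: 1.1
```

>>> jog_arm(
  motion=[
    [-0.0004,0,0.001,0,0,0,-1],
    [0,0,0,0,0,0,-1],
  ],
)

```text
time_s: 8.35
ee_pos: [0.4757, 0.0392, 0.0622]
eef_rot: [-3.141, -0.351, -0.277]
force: [-2.9, 1.0, 9.5]
grip_width: 0.0001
grip_force: 4.8
```

>>> jog_arm(
  motion=[
    [-0.0003,0,0.0008,0,0,0,-1],
    [0,0,0,0,0,0,-1],
  ],
)

```text
time_s: 8.55
ee_pos: [0.4759, 0.0392, 0.0619]
eef_rot: [-3.141, -0.352, -0.277]
force: [-7.2, 0.3, 18.0]
grip_width: 0.0006
grip_force: 9.1
```

>>> jog_arm(
  motion=[
    [0.0129,0,-0.0353,0,0,0,-1],
    [0.0129,0,-0.0353,0,0,0,-1],
    [0.0129,0,-0.0353,0,0,0,-1],
    [0.0129,0,-0.0353,0,0,0,-1],
    [0.0129,0,-0.0353,0,0,0,-1],
  ],
)

```text
time_s: 9.05
ee_pos: [0.4749, 0.0392, 0.2502]
eef_rot: [3.142, -0.349, -0.277]
force: [-0.2, -0.1, 1.0]
grip_width: 0.0005
grip_force: 0.0
```

>>> jog_arm(
  motion=[
    [0.0137,0,-0.0376,0,0,0,-1],
    [0,0,0,0,-0.0875,0,-1],
    [0,0,0,0,-0.0875,0,-1],
    [0,0,0,0,-0.0875,0,-1],
    [0,0,0,0,-0.0875,0,-1],
  ],
)

```text
time_s: 9.55
ee_pos: [0.4752, 0.0392, 0.2888]
eef_rot: [-3.141, 0.004, -0.277]
force: [-0.0, -0.5, -0.6]
grip_width: 0.0002
grip_force: 0.0
```

Run:
```python
from h import *
w=ctrl.camera("wrist")[:,:,::-1];s=ctrl.camera("scene")[:,:,::-1]
o=ctrl.get_obs();print(o["ee_pos"],o["eef_rot"],o["qpos"])
a=cv2.resize(w,(400,300));b=cv2.resize(s[170:300,240:410],(392,300),interpolation=cv2.INTER_CUBIC)
c=cv2.resize(s[245:295,285:375],(540,300),interpolation=cv2.INTER_CUBIC)
cv2.imwrite("pics/c4.png",np.vstack([np.hstack([a,b]),np.pad(c,((0,0),(0,252),(0,0)))]))
```

```text
[0.47592357 0.03877215 0.28788556] [ 3.14104604  0.00370593 -0.27803544] [4.27481116e-03 8.47451996e-02 1.58602365e+00 5.09760379e-04
 1.47453532e+00 1.85305563e+00]
```

View pics/c4.png

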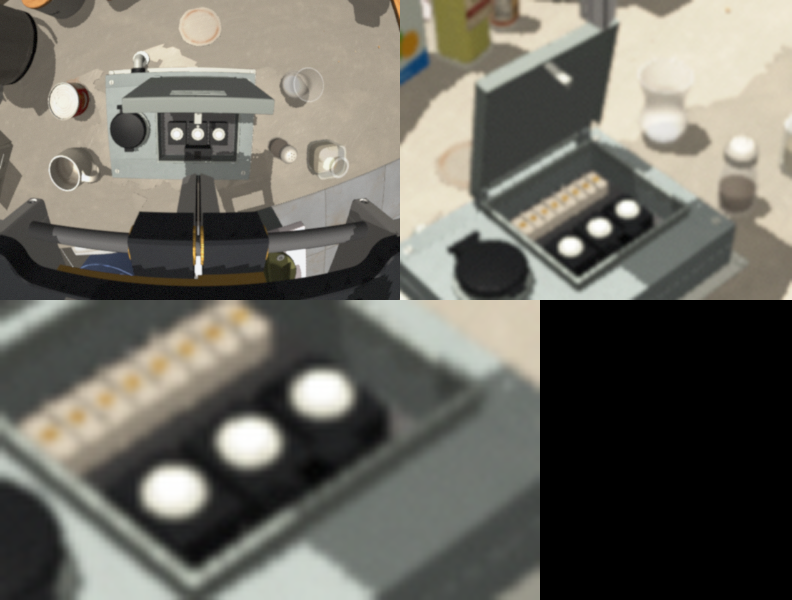

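The picture shows all three buttons alike (lower crop (172,490), (250,442), (322,392)), so the tripped one is in, and the cover is upright. Next I go over the cover and push it shut from behind.

>>> jog_arm(
  motion=[
    [0.0455,0,0,0,0,0,-1],
    [0.0455,0,0,0,0,0,-1],
    [0.0455,0,0,0,0,0,-1],
    [0,0,0,0,0,0,-1],
    [0,0,0.023,0,0,0,-1],
  ],
)

```text
time_s: 10.15
ee_pos: [0.6078, 0.0016, 0.2669]
eef_rot: [-3.141, -0.004, -0.278]
force: [0.1, 0.2, -0.5]
grip_width: 0.0006
grip_force: 0.0
```

>>> jog_arm(
  motion=[
    [0,0,0.023,0,0,0,-1],
    [0,0,0.022,0,0,0,-1],
    [0,0,0,0,0,0,-1],
    [0,0,0,0,0,0,-1],
  ],
)

```text
time_s: 10.55
ee_pos: [0.6065, 0.0021, 0.2219]
eef_rot: [-3.142, -0.001, -0.277]
force: [-0.6, -1.0, 0.4]
grip_width: 0.0007
grip_force: 0.0
```

>>> jog_arm(
  motion=[
    [-0.02,0,0.001,0,0,0,-1],
    [-0.018,0,0.001,0,0,0,-1],
    [-0.012,0,0,0,0,0,-1],
    [-0.007,0,0,0,0,0,-1],
    [0,0,0,0,0,0,-1],
  ],
)

```text
time_s: 11.05
ee_pos: [0.5519, 0.0176, 0.2204]
eef_rot: [-3.141, -0.002, -0.277]
force: [0.9, 0.1, 0.1]
grip_width: 0.0003
grip_force: 0.2
```

>>> jog_arm(
  motion=[
    [-0.009,0,0.0022,0,0,0,-1],
    [-0.009,0,0.0023,0,0,0,-1],
    [-0.009,0,0.0023,0,0,0,-1],
    [0,0,0,0,0,0,-1],
  ],
)

```text
time_s: 11.45
ee_pos: [0.5249, 0.0251, 0.2118]
eef_rot: [3.141, 0.001, -0.277]
force: [1.0, -0.3, -0.1]
grip_width: 0.0006
grip_force: 0.2
```

>>> jog_arm(
  motion=[
    [-0.0125,0,0.0055,0,0,0,-1],
    [-0.0125,0,0.0062,0,0,0,-1],
    [-0.0115,0,0.0078,0,0,0,-1],
    [-0.011,0,0.0088,0,0,0,-1],
    [0,0,0,0,0,0,-1],
  ],
)

```text
time_s: 11.95
ee_pos: [0.4793, 0.038, 0.1831]
eef_rot: [3.141, 0.001, -0.277]
force: [0.1, 1.0, -0.2]
grip_width: 0.0006
grip_force: 0.2
```

>>> jog_arm(
  motion=[
    [-0.0098,0,0.01,0,0,0,-1],
    [-0.0088,0,0.011,0,0,0,-1],
    [-0.0075,0,0.0118,0,0,0,-1],
    [-0.0065,0,0.0123,0,0,0,-1],
    [0,0,0,0,0,0,-1],
  ],
)

```text
time_s: 12.45
ee_pos: [0.4485, 0.0467, 0.138]
eef_rot: [3.141, 0.002, -0.277]
force: [0.9, 0.0, 0.2]
grip_width: 0.0008
grip_force: 0.3
```

>>> jog_arm(
  motion=[
    [-0.005,0,0.013,0,0,0,-1],
    [-0.004,0,0.0135,0,0,0,-1],
    [0,0,0,0,0,0,-1],
  ],
)

```text
time_s: 12.75
ee_pos: [0.4401, 0.0491, 0.1118]
eef_rot: [3.141, 0.001, -0.277]
force: [-0.8, 0.3, 1.0]
grip_width: 0.001
grip_force: 0.3
```

Still in contact (small pad force). Closing down and pressing to the stop.

>>> jog_arm(
  motion=[
    [-0.003,0,0.009,0,0,0,-1],
    [-0.001,0,0.008,0,0,0,-1],
    [-0.001,0,0.006,0,0,0,-1],
    [0,0,0.004,0,0,0,-1],
    [0,0,0,0,0,0,-1],
  ],
)

```text
time_s: 13.25
ee_pos: [0.4352, 0.0505, 0.0848]
eef_rot: [3.141, 0.001, -0.277]
force: [-0.7, -0.3, 0.8]
grip_width: 0.0005
grip_force: 0.4
```

>>> jog_arm(
  motion=[
    [0,0,0.0015,0,0,0,-1],
    [0,0,0.0015,0,0,0,-1],
    [0,0,0.001,0,0,0,-1],
    [0,0,0,0,0,0,-1],
  ],
)

```text
time_s: 13.65
ee_pos: [0.4354, 0.0506, 0.0812]
eef_rot: [-3.142, -0.0, -0.277]
force: [-0.7, 0.2, 0.5]
grip_width: 0.0008
grip_force: 0.5
```

>>> jog_arm(
  motion=[
    [0,0,0.001,0,0,0,-1],
    [0,0,0.0005,0,0,0,-1],
    [0,0,0,0,0,0,-1],
  ],
)

```text
time_s: 13.95
ee_pos: [0.4356, 0.0506, 0.0806]
eef_rot: [-3.141, -0.001, -0.277]
force: [-6.3, -0.8, 15.1]
grip_width: 0.0008
grip_force: 7.3
```

>>> jog_arm(
  motion=[
    [0,0,0.0005,0,0,0,-1],
    [0,0,0,0,0,0,-1],
  ],
)

```text
time_s: 14.15
ee_pos: [0.4356, 0.0506, 0.0804]
eef_rot: [-3.141, -0.001, -0.277]
force: [-8.2, -0.8, 20.2]
grip_width: 0.0006
grip_force: 10.4
```

Firm at the stop. Let go straight up, retreat, wait, look.

>>> jog_arm(
  motion=[
    [0,0,-0.015,0,0,0,-1],
    [0,0,-0.03,0,0,0,-1],
    [-0.03,0,-0.04,0,0,0,-1],
    [-0.04,0,-0.04,0,0,0,-1],
    [-0.03,0,-0.02,0,0,0,-1],
  ],
)

```text
time_s: 14.65
ee_pos: [0.3428, 0.0769, 0.2218]
eef_rot: [-3.14, -0.003, -0.278]
force: [0.1, -0.2, -0.3]
grip_width: 0.0002
grip_force: 0.0
```

>>> jog_arm(
  motion=[
    [0,0,0,0,0,0,-1],
    [0,0,0,0,0,0,-1],
    [0,0,0,0,0,0,-1],
    [0,0,0,0,0,0,-1],
    [0,0,0,0,0,0,-1],
  ],
)

```text
time_s: 15.15
ee_pos: [0.3439, 0.0765, 0.2188]
eef_rot: [3.141, 0.002, -0.278]
force: [-0.2, -0.5, 1.1]
grip_width: 0.0004
grip_force: 0.0
```

>>> jog_arm(
  motion=[
    [0,0,0,0,0,0,-1],
    [0,0,0,0,0,0,-1],
    [0,0,0,0,0,0,-1],
    [0,0,0,0,0,0,-1],
    [0,0,0,0,0,0,-1],
  ],
)

```text
time_s: 15.65
ee_pos: [0.3437, 0.0767, 0.2196]
eef_rot: [-3.142, -0.0, -0.277]
force: [0.0, -0.2, -0.4]
grip_width: 0.0002
grip_force: 0.0
```

Run:
```python
from h import *
s=ctrl.camera("scene")[:,:,::-1];w=ctrl.camera("wrist")[:,:,::-1]
cv2.imwrite("pics/c5.png",np.hstack([cv2.resize(s,(400,300)),cv2.resize(w,(400,300))]))
```

```text
(no output)
```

View pics/c5.png

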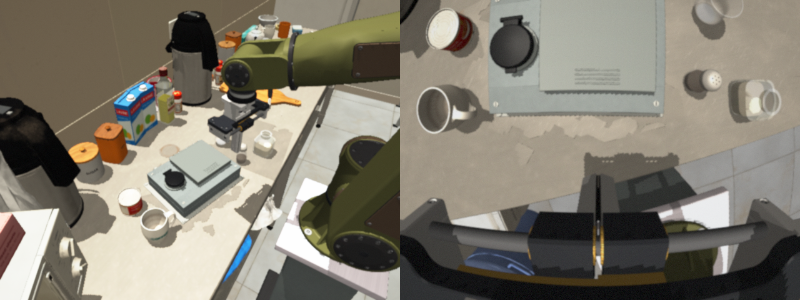

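The cover lies flat and latched (wrist half around (600,45)), nothing has been displaced, and the arm is clear.

```bash
python3 -c "
from station import ctrl
print(ctrl.hand_in())"
```

```text
the job is handed in; nothing more can be done
None
```

The cover was popped open, the tripped middle breaker pushed fully in and the cover latched shut again; the final pictures show it holding by itself with the loose things where they stood, and the job is handed in (about 16 s of robot time).

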